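# Set up a new candle on the breakfast table

## Task

The candlestick on the breakfast table has toppled over. Stand it upright on the table, then take the one new, tall candle from the wooden rack and push it foot first all the way down into the candlestick's socket. Leave the burnt stubs in the rack, the cup on its saucer and the shaker where they are.

Things in the scene. Friction and masses are not known exactly. Their poses are not given: they have to be found in the camera images.
- candlestick: Loose ceramic candlestick, 0.42 kg, 118 mm high: square foot 90 x 90 x 12 mm, square stem 24 x 24 mm (12 to 78 mm above the underside), square cup block 42 x 42 mm on top with a round socket hole. Origin: centre of the foot's underside; z along the stem to the socket; x, y square to the foot. It starts toppled, lying on its +x foot edge and cup edge, socket end nearer the robot.
- socket_mouth (a point): Centre of the socket's mouth, on the candlestick's axis 118 mm from the foot's underside. The hole is round, 26 mm in diameter and 34 mm deep (its floor lies 84 mm above the underside).
- stem_mid (a point): Point on the candlestick's axis 52 mm from the foot's underside, in the middle of the square stem: a good place to grip. The centre of mass is about 40 mm from the underside: leaned to within about 40 degrees of upright on a foot edge, the candlestick rocks upright by itself.
- candle: The new candle: ivory wax cylinder 24 mm in diameter, 150 mm long (plus a thin 9 mm wick that can be ignored), 65 g, lowest 4 mm tapered to 19 mm. Origin: centre of its foot; z runs towards the wick. It stands in one of the rack's holes, foot 15 mm above the table, the upper 110 mm standing out.
- rack: Fixed wooden rack block 70 (x) x 190 (y) x 55 (z) mm with three upright holes 27 mm wide and 40 mm deep in a row along its y axis at y = -60, 0 and 60 mm. Origin: centre of its underside.
- stub_a: Burnt-down candle stub, 24 mm in diameter, 85 mm long, standing in a rack hole (45 mm stands out). Origin: centre of its foot. Leave it.
- stub_b: Burnt-down candle stub, 24 mm in diameter, 70 mm long, standing in a rack hole (30 mm stands out). Origin: centre of its foot. Leave it.
- cup: Loose ceramic cup, 80 mm across, 70 mm high, with a handle, standing on a saucer 140 mm across. Origin: centre of its underside. Leave it.
- shaker: Loose ceramic salt shaker, egg-shaped, 46 mm across and 64 mm high, standing on the table. Origin: centre of its underside. Leave it.

How it is judged:
On the way, in this order (a step that is already met when the one before it is completed fails the run):
1. The candlestick stands upright on its foot on the table, at rest, before the candle is put into it (candle's foot still more than 150 mm from the candlestick's foot) (angle between candlestick's own z axis and vertical below 0.08 rad and height (world z) of candlestick between -0.006 and 0.006 m and linear speed of candlestick below 0.03 m/s and distance between candle and candlestick above 0.15 m), for 0.3 s.
2. The new candle is fully home in the socket of the upright candlestick: its foot within 4 mm of the socket floor (angle between candlestick's own z axis and vertical below 0.08 rad and height (world z) of candlestick between -0.006 and 0.006 m and z of candle in the frame of candlestick between 0.08 and 0.088 m and horizontal distance between candle and candlestick below 0.01 m and angle between the z axis of candle and the z axis of candlestick, either way round below 0.09 rad), for 0.2 s.
At the end, for the whole second after the job is handed in: The candlestick stands on the table on its foot, upright within 0.08 rad, and the new candle is in its socket foot down, fully home (foot within 4 mm of the socket floor, so 80 to 88 mm above the candlestick's underside), in line with it within 0.09 rad; both released and at rest (all of step 2 and linear speed of each of candlestick, candle below 0.03 m/s); the robot touches nothing.
It fails at once if A burnt stub is moved more than 15 mm (distance of any of stub_a, stub_b from where it was at the start of the episode above 0.015 m).
It fails at once if The cup or the shaker is moved more than 20 mm (distance of any of cup, shaker from where it was at the start of the episode above 0.02 m).
It also fails if it takes over 64 s, if anything falls off the work surface, if the arm or the gripper's body presses on something with over 40 N, if the wrist force passes 120 N, or if a joint passes its speed limit or range.

## Robot

A 6-joint arm with a two-finger parallel gripper is mounted at the origin on the work surface. World frame = base frame: x ahead of the robot, y to its left, z up, the work surface at z = 0. Lengths are in m, angles in rad, forces in N, time in s.
With the tool pointing down it reaches from about 0.35 to 0.925 m from the base axis. Payload 6.4 kg.
Tool frame: the origin (TCP) lies midway between the tips of the shut fingers; the grasp point (between the pads) lies tcp_to_grasp behind it (tcp_to_grasp is the distance from the TCP to the grasp point, in m); z points along the fingers, y is the line along which they close (so a half turn about z gives the same grasp; the last joint's range is limited). The gripper opens to 94 mm and grips with 3 to 60 N. Pads are 16 mm wide; open, the fingers measure 119 mm over their backs; the gripper's body (75 mm by 177 mm) begins 78 mm behind the grasp point.
Start: joints at [1.003, 0.245, 1.558, -0, 1.339, -0.174], TCP at [0.249, 0.6, 0.205] pointing down, gripper open.
Joint ranges: [-3.13, 3.13], [-1.02, 2.26], [0.13, 2.54], [-0.95, 4.09], [0.21, 2.88], [-2.74, 2.74]. Speed limits (rad/s): [2.57, 2.57, 3.14, 3.14, 3.14, 3.14].

## Interface

Orientations are given as a rotation vector (axis times angle).
In Python, from bench import * gives the robot as it stands.
- The arm moves only by the tool arm_command, never from a script. Its argument "increments" is text: rows parted by semicolons, each of 7 numbers parted by spaces: the shift along the tool's x, y, z in mm, then the turn, a rotation vector about the tool's x, y, z in degrees, then the opening, from 0 (shut) to 1 (fully open). In form: dx dy dz ax ay az jaw; .... A call has 1 to 10 rows; each row shifts and turns the commanded pose from where the row before left it, along the tool's axes as they then stand; what a row does not reach is not made up. A row lasts 1/12 s, in which the tool goes at most 41.7 mm and 7.16 degrees, less where a joint would pass 70% of its speed; a pose out of reach is approached as far as the arm can. A call with a gripper value outside its range is refused whole. The fingers move at their own pace and stop on an object; the grip force is fixed at half the most. Time passes only in rows, so rows that do not move let the fingers close. It gives the time, the measured TCP pose, the force, the opening and the grip force at its end, in the units of the state.
- read_state(): the state, without advancing time (a new reading comes with each control period).
- snapshot(name): name is "scene" or "top" or "wrist"; returns a dict with "img" (384x512x3 uint8, red, green, blue), "z_map" (384x512 float32, m along the optical axis (not along the pixel's ray), 0 where there is no reading), "K" (3x3 intrinsics, pixels), "D" ([k1, k2, p1, p2, k3] as OpenCV has them; the pictures are not rectified), "position" and "rotation" of the camera in the world. Camera axes: x right, y down, z forward; pixel columns grow to the right and rows downward; lengths in m; the calibration is good to about 2 mm. A picture is of the moment at which its call begins.
- sign_off(): hands the job in; it is judged then, once.
The state is a dict: "time": time; "joint_pos": joint angles; "joint_vel": joint speeds; "joint_efforts": joint torques, N m; "tcp_pos": TCP position; "tool_rot": TCP orientation; "force": force on the tool from outside, world axes, zero at the start; "moment": the same for the moment, N m; "grip_width": finger opening in m; "finger_force": force on a finger pad.
Only numpy, scipy, OpenCV 4.12 (cv2) and the standard library are available. Lean on these libraries where they do the work, as an engineer would, in place of code of your own. Each camera call takes 0.05 s, during which the arm holds its last target. There are 200 camera calls.

## Working session

There is one attempt and no reset: what is moved stays moved. The work goes in short steps, Python scripts to look and compute and a tool call to move; the robot and the scene stay as the last step left them, time stands still between calls to the robot, and variables do not carry over. Pictures are saved under pics/ and viewed, at most 10 in all, crops included, and the job is handed in when it is done.

Besides the shell and the picture viewer there is one more tool, called after "Emit:" in YAML: its name, and indented under it one key for each argument. arm_command: Moves the arm, as the interface text tells. Its arguments: {"type":"object","properties":{"increments":{"type":"string"}},"required":["increments"]}

```bash
mkdir -p pics; cat > h.py <<'E'
from bench import *
import numpy as np, cv2
from scipy.spatial.transform import Rotation as R
def cloud(s):
    h,w=s["z_map"].shape
    u,v=np.meshgrid(np.arange(w),np.arange(h))
    p=cv2.undistortPoints(np.stack([u,v],-1).reshape(-1,1,2).astype(float),np.array(s["K"]),np.array(s["D"])).reshape(h,w,2)
    z=s["z_map"]
    P=np.dstack([p[...,0]*z,p[...,1]*z,z])@np.array(rot(s)).T+np.array(s["position"])
    P[z==0]=np.nan
    return P
def rot(s):
    r=np.array(s["rotation"]); return r if r.shape==(3,3) else R.from_rotvec(r).as_matrix()
E
python3 - <<'E'
from h import *
st=read_state();print({k:np.round(v,3) for k,v in st.items()})
a=snapshot("scene");b=snapshot("top")
for n,s in(("scene",a),("top",b)):
    print(n,np.round(s["position"],3),np.round(rot(s),3).tolist())
    np.save(n+"0.npy",cloud(s)); cv2.imwrite(f"pics/{n}0.png",cv2.resize(s["img"][...,::-1],(768,576)))
E
```

```text
{'time': np.float64(0.0), 'joint_pos': array([ 1.003,  0.246,  1.559,  0.   ,  1.339, -0.174]), 'joint_vel': array([-0.   ,  0.001,  0.001, -0.001,  0.   ,  0.   ]), 'joint_efforts': array([ 1.0000e-03, -4.1583e+01, -3.1460e+01,  6.9000e-02,  3.3000e-02,
       -0.0000e+00]), 'tcp_pos': array([0.249, 0.6  , 0.204]), 'tool_rot': array([-6.14e-01, -3.08e+00,  3.00e-03]), 'force': array([ 0.002, -0.627,  0.183]), 'moment': array([ 0.035, -0.019,  0.028]), 'finger_force': np.float64(0.0), 'grip_width': np.float64(0.094)}
scene [1.15  0.016 0.686] [[-0.006, 0.73, -0.684], [1.0, -0.005, -0.014], [-0.014, -0.684, -0.73]]
top [ 0.371 -0.023  1.291] [[-0.014, -0.982, 0.187], [-1.0, 0.016, 0.011], [-0.014, -0.187, -0.982]]
```

View pics/scene0.png

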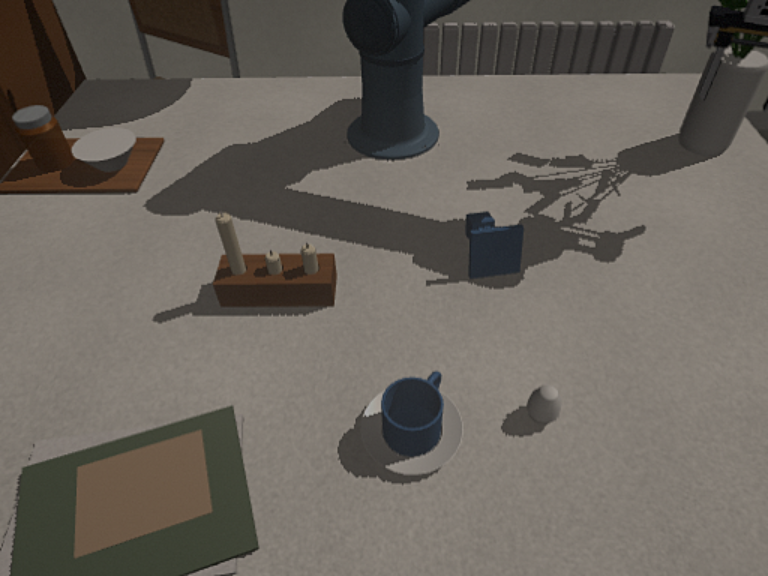

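View pics/top0.png

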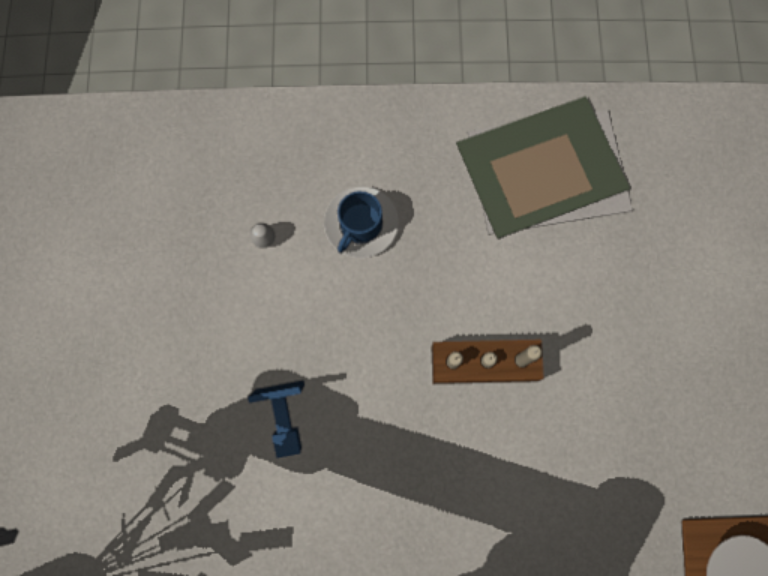

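The scene picture shows the candle at (230,245), the stubs at (274,263) and (310,258), and the foot of the toppled candlestick at (497,250). In the top picture its foot is at (277,391) and its cup at (287,442), so it lies roughly along world -x, towards the robot.

```bash
python3 - <<'E'
from h import *
A=np.load("top0.npy");B=np.load("scene0.npy")
def px(P,u,v): return np.round(P[int(v/1.5),int(u/1.5)],3)
print("table",px(A,200,300),px(B,400,350))
# candlestick points
c0=px(A,281,415);print("stem top",c0)
def sel(P,x0,x1,y0,y1,z0,z1):
    Q=P.reshape(-1,3);m=(Q[:,0]>x0)&(Q[:,0]<x1)&(Q[:,1]>y0)&(Q[:,1]<y1)&(Q[:,2]>z0)&(Q[:,2]<z1);return Q[m]
x,y=c0[:2]
for n,P in(("top",A),("scene",B)):
    Q=sel(P,x-.12,x+.12,y-.1,y+.1,.008,.2)
    r=cv2.minAreaRect(Q[:,:2].astype(np.float32))
    print(n,len(Q),Q.min(0).round(3),Q.max(0).round(3),r,np.round(cv2.boxPoints(r),3).tolist())
    for a in np.arange(Q[:,0].min(),Q[:,0].max(),.01):
        S=Q[(Q[:,0]>=a)&(Q[:,0]<a+.01)]
        if len(S)>2: print(round(a+.005,3),"y",S[:,1].min().round(3),S[:,1].max().round(3),"mid top y",S[S[:,2]>S[:,2].max()-.008,1].mean().round(4),"z",S[:,2].min().round(3),S[:,2].max().round(3),len(S))
# candle
for u,v in((533,352),(489,359),(456,359)): print("cand",px(A,u,v))
c=px(A,533,352)
for n,P in(("top",A),("scene",B)):
    Q=sel(P,c[0]-.06,c[0]+.06,c[1]-.04,c[1]+.04,.06,.2)
    for z in np.arange(.06,.18,.015):
        S=Q[(Q[:,2]>z)&(Q[:,2]<z+.015)]
        if len(S)>3: print(n,"candle z",round(z+.007,3),S.min(0).round(3),S.max(0).round(3),len(S))
    Q=sel(P,c[0]-.1,c[0]+.1,c[1]-.06,c[1]+.25,.045,.06)
    r=cv2.minAreaRect(Q[:,:2].astype(np.float32));print("rack",r)
for u,v in((360,215),(262,235)): print(px(A,u,v))
E
```

```text
table [0.629 0.333 0.   ] [ 0.63   0.014 -0.001]
stem top [0.416 0.172 0.047]
top 843 [0.301 0.089 0.008] [0.504 0.247 0.096] ((0.42257630825042725, 0.14505437016487122), (0.23133058845996857, 0.1258893609046936), 23.541290283203125) [[0.29100000858306885, 0.15700000524520874], [0.34200000762939453, 0.04100000113248825], [0.5540000200271606, 0.1340000033378601], [0.503000020980835, 0.24899999797344208]]
0.346 y 0.141 0.18 mid top y 0.1654 z 0.037 0.046 32
0.356 y 0.14 0.182 mid top y 0.1618 z 0.014 0.049 68
0.366 y 0.142 0.185 mid top y 0.1659 z 0.009 0.053 70
0.376 y 0.144 0.185 mid top y 0.1646 z 0.016 0.053 69
0.386 y 0.118 0.187 mid top y 0.1585 z 0.008 0.054 64
0.396 y 0.148 0.183 mid top y 0.1697 z 0.009 0.049 46
0.406 y 0.159 0.182 mid top y 0.1713 z 0.02 0.053 42
0.416 y 0.16 0.184 mid top y 0.1732 z 0.024 0.054 41
0.426 y 0.162 0.187 mid top y 0.1738 z 0.025 0.055 37
0.436 y 0.164 0.219 mid top y 0.21 z 0.026 0.093 58
0.446 y 0.089 0.222 mid top y 0.1881 z 0.01 0.096 117
0.456 y 0.134 0.221 mid top y 0.1571 z 0.037 0.094 106
0.466 y 0.135 0.223 mid top y 0.1379 z 0.01 0.091 
[... 1675 characters left out ...]
e z 0.067 [ 0.502 -0.262  0.06 ] [ 0.518 -0.238  0.075] 48
scene candle z 0.082 [ 0.504 -0.262  0.075] [ 0.518 -0.239  0.09 ] 46
scene candle z 0.097 [ 0.501 -0.262  0.09 ] [ 0.518 -0.239  0.104] 53
scene candle z 0.112 [ 0.499 -0.26   0.105] [ 0.518 -0.239  0.12 ] 50
scene candle z 0.127 [ 0.498 -0.261  0.12 ] [ 0.517 -0.239  0.135] 56
scene candle z 0.142 [ 0.501 -0.261  0.136] [ 0.517 -0.239  0.149] 52
scene candle z 0.157 [ 0.495 -0.262  0.15 ] [ 0.518 -0.239  0.165] 89
scene candle z 0.172 [ 0.499 -0.257  0.165] [ 0.507 -0.249  0.173] 7
rack ((0.5053101181983948, -0.1909971833229065), (0.07349839061498642, 0.19165563583374023), 0.5262960195541382)
[0.786 0.032 0.011]
[0.737 0.209 0.059]
```

```bash
cat >> h.py <<'E'
u=np.array([np.cos(np.radians(8)),np.sin(np.radians(8)),0]); yy=np.array([-u[1],u[0],0])
def tool(t,sg,u=u):
    "tool leaning t deg: +, fingers point outward along u"
    t=np.radians(t); z=np.sin(t)*u-np.cos(t)*np.array([0,0,1]); y=sg*np.array([-u[1],u[0],0])
    return np.c_[np.cross(y,z),y,z]
def plan(p,r,wps,jaw):
    "wps: list of (grasp point, R); prints rows, constant world translation per row"
    for g,rt in wps:
        pt=g+rt[:,2]*tcp_to_grasp
        w=R.from_matrix(r.T@rt).as_rotvec(degrees=True); d=pt-p
        n=int(max(np.ceil(np.linalg.norm(w)/6.5),np.ceil(np.linalg.norm(d)/.038),1)); w=np.round(w/n,2); out=[]
        for i in range(n):
            v=np.round(r.T@((pt-p)/(n-i))*1000,1); p=p+r@v/1000; r=r@R.from_rotvec(w,degrees=True).as_matrix()
            out.append(" ".join(f"{k:g}" for k in [*v,*w,jaw]))
        for i in range(0,n,10): print("; ".join(out[i:i+10]))
        print("--")
def cur():
    s=read_state(); return np.array(s["tcp_pos"]),R.from_rotvec(s["tool_rot"]).as_matrix()
E
python3 - <<'E'
from h import *
print(tcp_to_grasp); p,r=cur(); print(r.round(3))
sg=np.sign(r[:,1]@yy); print(sg)
G=np.array([.4138,.1718,.035]); T=tool(30,sg)
plan(p,r,[(np.array([.40,.19,.20]),tool(0,sg)),(G-T[:,2]*.1+[0,0,.02],T)],1)
E
```

```text
0.0188
[[-0.923  0.384 -0.001]
 [ 0.384  0.923 -0.001]
 [ 0.    -0.002 -1.   ]]
1.0
-24.7 -26.7 2 -0.01 -0 -2.55 1; -23.5 -27.8 2 -0.01 -0 -2.55 1; -22.2 -28.8 2 -0.01 -0 -2.55 1; -20.9 -29.8 2 -0.01 -0 -2.55 1; -19.6 -30.7 1.9 -0.01 -0 -2.55 1; -18.2 -31.5 1.9 -0.01 -0 -2.55 1; -16.8 -32.3 1.9 -0.01 -0 -2.55 1; -15.4 -33 1.9 -0.01 -0 -2.55 1; -13.9 -33.6 2 -0.01 -0 -2.55 1; -12.3 -34.2 1.9 -0.01 -0 -2.55 1
-10.8 -34.8 1.9 -0.01 -0 -2.55 1; -9.3 -35.2 2 -0.01 -0 -2.55 1
--
5.9 -4 11.2 0.01 -6.01 0.01 1; 7 -4 10.5 0.01 -6.01 0.01 1; 8.1 -4 9.7 0.01 -6.01 0.01 1; 9 -4 8.8 0.01 -6.01 0.01 1; 10 -3.9 7.8 0.01 -6.01 0.01 1
--
```

Emit:
arm_command:
  increments: "-24.7 -26.7 2 0 0 -2.55 1; -23.5 -27.8 2 0 0 -2.55 1; -22.2 -28.8 2 0 0 -2.55 1; -20.9 -29.8 2 0 0 -2.55 1; -19.6 -30.7 2 0 0 -2.55 1; -18.2 -31.5 2 0 0 -2.55 1; -16.8 -32.3 2 0 0 -2.55 1; -15.4 -33 2 0 0 -2.55 1; -13.9 -33.6 2 0 0 -2.55 1; -12.3 -34.2 2 0 0 -2.55 1"

```text
time: 0.93
tcp_pos: [0.375, 0.2571, 0.1851]
tool_rot: [0.085, -3.14, 0.0]
force: [-0.1, 0.9, -0.3]
grip_width: 0.094
finger_force: 0.0
```

Emit:
arm_command:
  increments: "-10.8 -34.8 2 0 0 -2.55 1; -9.3 -35.2 2 0 0 -2.55 1; 0 0 0 0 0 0 1; 6 -4 11 0 -6 0 1; 7 -4 10.5 0 -6 0 1; 8 -4 9.7 0 -6 0 1; 9 -4 8.8 0 -6 0 1; 10 -4 7.8 0 -6 0 1; 0 0 0 0 0 0 1; 0 0 0 0 0 0 1"

```text
time: 1.77
tcp_pos: [0.3807, 0.1712, 0.1291]
tool_rot: [-0.183, 2.618, 0.046]
force: [-0.1, 0.2, -0.2]
grip_width: 0.094
finger_force: 0.0
```

```bash
python3 - <<'E'
from h import *
p,r=cur(); s=read_state(); print(p.round(4),np.round(s["joint_pos"],2),np.degrees(np.arctan2(r[:,2]@u,-r[2,2])),(r[:,1]@u).round(3), s["time"])
print("grasp",p-r[:,2]*tcp_to_grasp)
G=np.array([.4138,.1718,.035])
plan(p,r,[(G,tool(33,1))],1)
w=snapshot("wrist");cv2.imwrite("pics/w1.png",w["img"][...,::-1])
E
```

```text
[0.3807 0.1712 0.1291] [ 0.16 -0.67  2.54 -0.01  0.75 -1.55] 29.648802329035377 0.0 1.7667
grasp [0.37149692 0.16997827 0.14541479]
4.2 -1 29.2 -0.02 -0.84 0.01 1; 4.7 -1 29.1 -0.02 -0.84 0.01 1; 5.1 -0.9 29.1 -0.02 -0.84 0.01 1; 5.5 -1 29 -0.02 -0.84 0.01 1
--
```

View pics/w1.png

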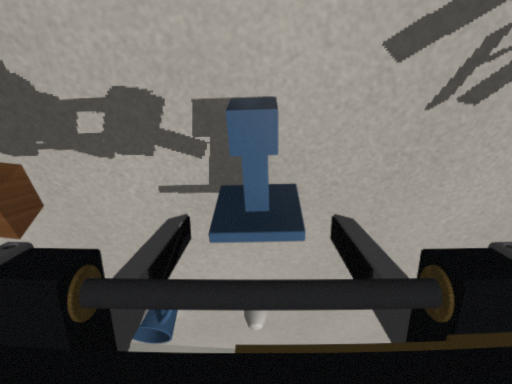

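The wrist view shows the stem midway between the fingers (columns 245–270, centre 256) with the cup block above it at (253,125), so the alignment is good.

Emit:
arm_command:
  increments: "4.5 -1 29 0 0 0 1; 4.5 -1 29 0 0 0 1; 4.5 -1 29 0 0 0 1; 4.5 -1 29 0 0 0 1; 0 0 0 0 0 0 1; 0 0 0 0 0 0 1"

```text
time: 2.32
tcp_pos: [0.4195, 0.172, 0.0147]
tool_rot: [-0.183, 2.63, 0.045]
force: [0.1, -0.4, 0.2]
grip_width: 0.0937
finger_force: 0.0
```

```bash
python3 - <<'E'
from h import *
p,r=cur(); s=read_state(); print(p.round(4),np.round(s["joint_pos"],2),np.degrees(np.arctan2(r[:,2]@u,-r[2,2])),(r[:,1]@u).round(3), s["time"],np.round(s["force"],1))
print("grasp",p-r[:,2]*tcp_to_grasp)
w=snapshot("scene");cv2.imwrite("pics/s2.png",cv2.resize(w["img"][100:240,230:420][...,::-1],None,fx=4,fy=4))
E
```

```text
[0.4195 0.172  0.0147] [ 0.14 -0.19  2.48 -0.01  0.34 -1.56] 29.00415861952716 0.001 2.3167 [ 0.1 -0.4  0.2]
grasp [0.41043399 0.1708088  0.03118049]
```

View pics/s2.png

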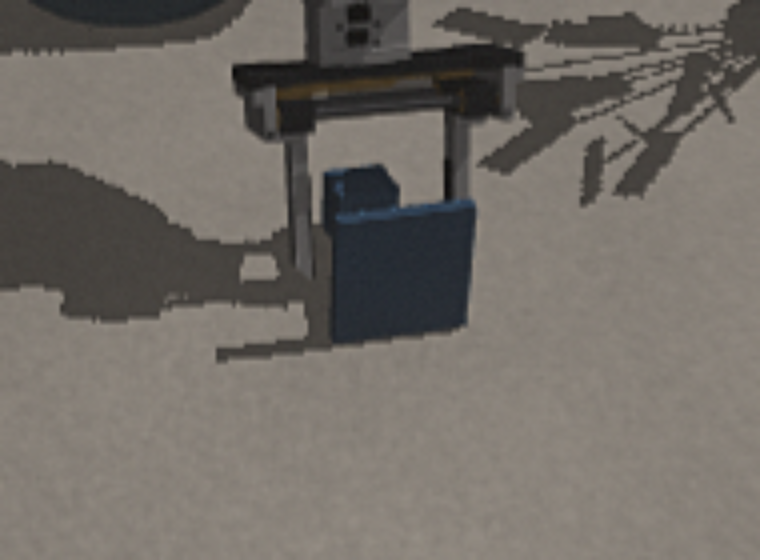

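The fingers straddle the stem, left at (300,200) and right at (457,160), with the foot plate in front. I'll close and lift.

Emit:
arm_command:
  increments: "0 0 0 0 0 0 0; 0 0 0 0 0 0 0; 0 0 0 0 0 0 0; 0 0 0 0 0 0 0; 0 0 0 0 0 0 0; 0 0 0 0 0 0 0; 0 0 0 0 0 0 0; 0 0 0 0 0 0 0"

```text
time: 3.03
tcp_pos: [0.423, 0.1726, 0.0191]
tool_rot: [-0.183, 2.618, 0.045]
force: [-1.0, 0.2, 0.4]
grip_width: 0.0442
finger_force: 0.0
```

```bash
python3 - <<'E'
from h import *
p,r=cur(); s=read_state(); print(s["grip_width"],s["finger_force"],p)
g=p-r[:,2]*tcp_to_grasp
plan(p,r,[(g+[0,0,.06],r),(g+[.03,0,.09],tool(-25,1)),(g+[.05,0,.09],tool(-62,1))],0)
E
```

```text
0.04424109790612745 0.0 [0.42298541 0.17255019 0.01907059]
-14.9 -0.1 -26.1 0 0 0 0; -14.8 -0 -26 0 0 0 0
--
-2.8 -0.5 -2.1 -0.01 6.07 -0 0; -2.6 -0.5 -2.4 -0.01 6.07 -0 0; -2.3 -0.5 -2.7 -0.01 6.07 -0 0; -2 -0.5 -2.9 -0.01 6.07 -0 0; -1.7 -0.4 -3.1 -0.01 6.07 -0 0; -1.3 -0.5 -3.3 -0.01 6.07 -0 0; -1 -0.4 -3.4 -0.01 6.07 -0 0; -0.6 -0.5 -3.5 -0.01 6.07 -0 0; -0.2 -0.4 -3.6 -0.01 6.07 -0 0
--
-1.1 -0.5 -2 -0 6.17 -0.01 0; -0.9 -0.5 -2.1 -0 6.17 -0.01 0; -0.7 -0.4 -2.2 -0 6.17 -0.01 0; -0.4 -0.5 -2.3 -0 6.17 -0.01 0; -0.2 -0.4 -2.3 -0 6.17 -0.01 0; 0.1 -0.5 -2.3 -0 6.17 -0.01 0
--
```

Fingers are still closing (44 mm); I'll wait, then lift.

Emit:
arm_command:
  increments: "0 0 0 0 0 0 0; 0 0 0 0 0 0 0; 0 0 0 0 0 0 0; 0 0 0 0 0 0 0; 0 0 0 0 0 0 0; 0 0 0 0 0 0 0; 0 0 0 0 0 0 0"

```text
time: 3.62
tcp_pos: [0.4228, 0.1725, 0.0188]
tool_rot: [-0.183, 2.619, 0.045]
force: [-0.3, 0.4, -0.5]
grip_width: 0.0242
finger_force: 29.8
```

Emit:
arm_command:
  increments: "-8 0 -13 0 0 0 0; -8 0 -13 0 0 0 0; -7 0 -13 0 0 0 0; -7 0 -13 0 0 0 0; 0 0 0 0 0 0 0; 0 0 0 0 0 0 0"

```text
time: 4.12
tcp_pos: [0.423, 0.1727, 0.0787]
tool_rot: [-0.183, 2.618, 0.045]
force: [0.2, 0.3, -4.5]
grip_width: 0.0244
finger_force: 29.8
```

Emit:
arm_command:
  increments: "-3 0 -2 0 6 0 0; -3 0 -2 0 6 0 0; -2 0 -3 0 6 0 0; -2 0 -3 0 6 0 0; -2 0 -3 0 6 0 0; -1 0 -3 0 6 0 0; -1 0 -3 0 6 0 0; -1 0 -3 0 6 0 0; 0 0 -4 0 6 0 0; 0 0 0 0 0 0 0"

```text
time: 4.95
tcp_pos: [0.4375, 0.1743, 0.1042]
tool_rot: [0.187, -2.707, 0.044]
force: [-0.6, -0.2, -4.1]
grip_width: 0.0239
finger_force: 30.0
```

Emit:
arm_command:
  increments: "-1 0 -2 0 6 0 0; -1 0 -2 0 6 0 0; -1 0 -2 0 6 0 0; 0 0 -2 0 6 0 0; 0 0 -2 0 6 0 0; 0 0 -2 0 6 0 0; 0 0 0 0 0 0 0; 0 0 0 0 0 0 0; 0 0 0 0 0 0 0"

```text
time: 5.7
tcp_pos: [0.4455, 0.176, 0.1149]
tool_rot: [0.144, -2.088, 0.087]
force: [0.2, 0.4, -3.0]
grip_width: 0.0235
finger_force: 30.0
```

```bash
python3 - <<'E'
from h import *
p,r=cur(); s=read_state(); print(p.round(4),np.round(s["joint_pos"],2),np.degrees(np.arctan2(r[:,2]@u,-r[2,2])),(r[:,1]@u).round(3), s["time"],np.round(s["force"],1))
g=p-r[:,2]*tcp_to_grasp;print("grasp",g)
w=snapshot("scene");cv2.imwrite("pics/s3.png",cv2.resize(w["img"][60:240,220:440][...,::-1],None,fx=3,fy=3))
P=cloud(w).reshape(-1,3);m=(abs(P[:,0]-g[0])<.1)&(abs(P[:,1]-g[1])<.1)&(P[:,2]>.004)&(P[:,2]<g[2]-.035)
Q=P[m];print(Q.min(0),Q.max(0),len(Q))
E
```

```text
[0.4455 0.176  0.1149] [ 0.14  0.66  1.46 -0.    2.08 -1.57] -60.16531181071548 0.0 5.7 [ 0.2  0.4 -3. ]
grasp [0.46164875 0.1782852  0.12424734]
[0.5163104  0.14185479 0.08428996] [0.52597148 0.18487263 0.08924244] 23
```

View pics/s3.png

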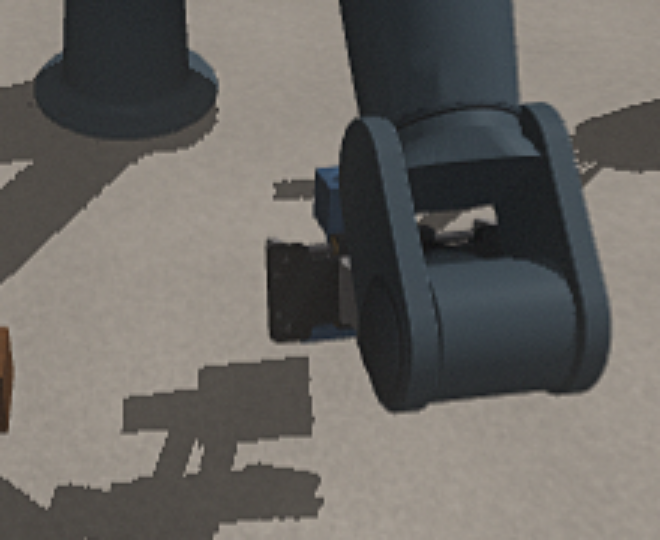

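It is held with the cup up and the foot underneath at about (330,330), leaning about 13° by the depth data. I'll tilt 8° more and lower it.

Emit:
arm_command:
  increments: "0 0 0 0 4 0 0; 0 0 0 0 4 0 0; -10 0 4 0 0 0 0; -10 0 4 0 0 0 0; -10 0 4 0 0 0 0; -10 0 4 0 0 0 0; -10 0 4 0 0 0 0; -9 0 4 0 0 0 0; 0 0 0 0 0 0 0; 0 0 0 0 0 0 0"

```text
time: 6.58
tcp_pos: [0.445, 0.1757, 0.051]
tool_rot: [0.134, -1.944, 0.094]
force: [-0.2, 0.4, -4.0]
grip_width: 0.0243
finger_force: 30.0
```

```bash
python3 - <<'E'
from h import *
p,r=cur(); s=read_state(); print(p.round(4),np.round(s["joint_pos"],2),np.degrees(np.arctan2(r[:,2]@u,-r[2,2])),(r[:,1]@u).round(3), s["time"],np.round(s["force"],1))
g=p-r[:,2]*tcp_to_grasp;print("grasp",g)
E
```

```text
[0.445  0.1757 0.051 ] [ 0.14  0.84  1.38 -0.    2.11 -1.57] -68.4262767788115 0.001 6.5833 [-0.2  0.4 -4. ]
grasp [0.46231639 0.17812877 0.05789119]
```

Emit:
arm_command:
  increments: "-1.5 0 0.6 0 0 0 0; 0 0 0 0 0 0 0; 0 0 0 0 0 0 0"

```text
time: 6.83
tcp_pos: [0.4458, 0.1758, 0.0503]
tool_rot: [0.134, -1.946, 0.094]
force: [-0.6, 0.0, -3.8]
grip_width: 0.0236
finger_force: 30.0
```

Emit:
arm_command:
  increments: "-1.5 0 0.6 0 0 0 0; 0 0 0 0 0 0 0; 0 0 0 0 0 0 0"

```text
time: 7.08
tcp_pos: [0.4454, 0.1758, 0.0484]
tool_rot: [0.134, -1.946, 0.094]
force: [-0.3, 0.1, -3.6]
grip_width: 0.0237
finger_force: 30.0
```

Emit:
arm_command:
  increments: "-1 0 0.4 0 0 0 0; 0 0 0 0 0 0 0; 0 0 0 0 0 0 0"

```text
time: 7.33
tcp_pos: [0.4454, 0.1758, 0.0472]
tool_rot: [0.134, -1.945, 0.094]
force: [-0.4, 0.1, -3.5]
grip_width: 0.0238
finger_force: 30.0
```

Emit:
arm_command:
  increments: "-1.5 0 0.6 0 0 0 0; 0 0 0 0 0 0 0; 0 0 0 0 0 0 0"

```text
time: 7.58
tcp_pos: [0.4455, 0.1757, 0.046]
tool_rot: [0.134, -1.945, 0.094]
force: [1.2, 0.4, -1.4]
grip_width: 0.0234
finger_force: 30.0
```

Emit:
arm_command:
  increments: "-1 0 0.4 0 0 0 0; 0 0 0 0 0 0 0; 0 0 0 0 0 0 0"

```text
time: 7.83
tcp_pos: [0.4458, 0.1759, 0.0457]
tool_rot: [0.134, -1.945, 0.094]
force: [1.7, 2.0, 5.3]
grip_width: 0.0239
finger_force: 30.0
```

Contact. Release.

Emit:
arm_command:
  increments: "0 0 0 0 0 0 1; 0 0 0 0 0 0 1; 0 0 0 0 0 0 1; 0 0 0 0 0 0 1; 0 0 0 0 0 0 1; 0 0 0 0 0 0 1; 0 0 0 0 0 0 1; 0 0 0 0 0 0 1; 0 0 0 0 0 0 1; 0 0 0 0 0 0 1"

```text
time: 8.67
tcp_pos: [0.4454, 0.1757, 0.0445]
tool_rot: [0.134, -1.945, 0.094]
force: [-1.4, 0.9, -0.4]
grip_width: 0.0871
finger_force: 0.0
```

Emit:
arm_command:
  increments: "0 0 0 0 0 0 1; 0 0 0 0 0 0 1; 0 0 0 0 0 0 1; 0 0 0 0 0 0 1; 0 0 0 0 0 0 1"

```text
time: 9.08
tcp_pos: [0.4454, 0.1757, 0.0445]
tool_rot: [0.134, -1.945, 0.094]
force: [0.3, 0.6, -0.7]
grip_width: 0.0941
finger_force: 0.0
```

Emit:
arm_command:
  increments: "0 0 -15 0 0 0 1; 0 0 -25 0 0 0 1; 0 0 -25 0 0 0 1; 0 0 -25 0 0 0 1; 0 0 -25 0 0 0 1; 0 0 -25 0 0 0 1; 0 0 0 0 0 0 1"

```text
time: 9.67
tcp_pos: [0.5777, 0.194, 0.0979]
tool_rot: [0.134, -1.952, 0.093]
force: [0.3, -0.7, 0.2]
grip_width: 0.0939
finger_force: 0.0
```

```bash
python3 - <<'E'
from h import *
p,r=cur(); s=read_state(); print(p.round(4),np.round(s["joint_pos"],2),np.round(s["force"],1))
C=np.array([.5045,-.25,0])
plan(p,r,[(p-r[:,2]*tcp_to_grasp+[0.0,-.05,.24],tool(-30,1)),(C+[.02,0,.26],tool(0,1,np.array([0,-1.,0])))],.6)
w=snapshot("top");cv2.imwrite("pics/t4.png",cv2.resize(w["img"][200:330,120:300][...,::-1],None,fx=4,fy=4))
np.save("top4.npy",cloud(w))
E
```

```text
[0.5777 0.194  0.0979] [ 0.14  1.04  0.94 -0.    2.35 -1.57] [ 0.3 -0.7  0.2]
30.5 -7.1 -12.5 -0 -5.43 -0.02 0.6; 29.2 -7.1 -15.3 -0 -5.43 -0.02 0.6; 27.6 -7.1 -18 -0 -5.43 -0.02 0.6; 25.7 -7.1 -20.6 -0 -5.43 -0.02 0.6; 23.7 -7.2 -22.9 -0 -5.43 -0.02 0.6; 21.4 -7.1 -25 -0 -5.43 -0.02 0.6; 19 -7.1 -27 -0 -5.43 -0.02 0.6
--
3.5 -23.9 8.4 -1.6 -1.39 5.97 0.6; 1.2 -24.4 7.6 -1.6 -1.39 5.97 0.6; -1.2 -24.6 6.9 -1.6 -1.39 5.97 0.6; -3.6 -24.5 6.3 -1.6 -1.39 5.97 0.6; -6 -24.2 5.7 -1.6 -1.39 5.97 0.6; -8.3 -23.6 5.3 -1.6 -1.39 5.97 0.6; -10.6 -22.8 4.8 -1.6 -1.39 5.97 0.6; -12.8 -21.7 4.5 -1.6 -1.39 5.97 0.6; -14.9 -20.3 4.3 -1.6 -1.39 5.97 0.6; -16.9 -18.8 4.1 -1.6 -1.39 5.97 0.6
-18.6 -17.1 4 -1.6 -1.39 5.97 0.6; -20.2 -15.1 4 -1.6 -1.39 5.97 0.6; -21.6 -13.1 4.2 -1.6 -1.39 5.97 0.6; -22.7 -10.9 4.3 -1.6 -1.39 5.97 0.6; -23.7 -8.6 4.7 -1.6 -1.39 5.97 0.6; -24.3 -6.2 5 -1.6 -1.39 5.97 0.6
--
```

View pics/t4.png

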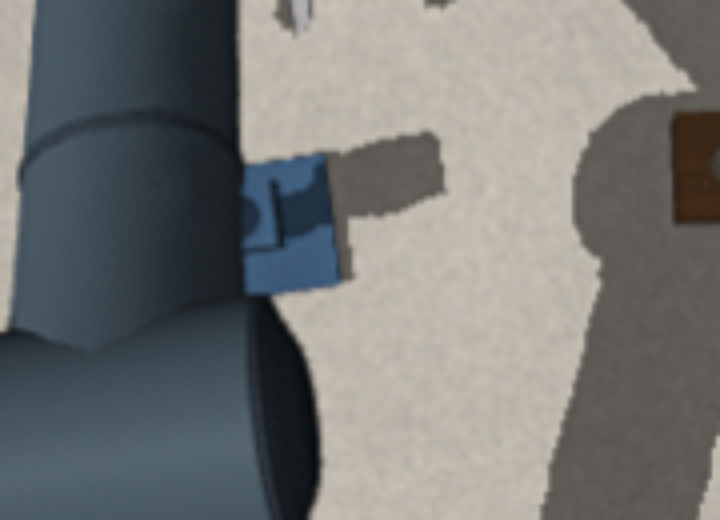

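The top view shows it upright: the foot square runs to (340,280), and the cup block with its round socket is at (255,215). On to the candle.

Emit:
arm_command:
  increments: "30.5 -7 -12.5 0 -5.4 0 0.6; 29 -7 -15.3 0 -5.4 0 0.6; 27.6 -7 -18 0 -5.4 0 0.6; 25.7 -7 -20.6 0 -5.4 0 0.6; 23.7 -7 -23 0 -5.4 0 0.6; 21.4 -7 -25 0 -5.4 0 0.6; 19 -7 -27 0 -5.4 0 0.6"

```text
time: 10.3
tcp_pos: [0.5829, 0.1459, 0.3278]
tool_rot: [0.181, -2.607, 0.052]
force: [0.8, -0.7, -0.1]
grip_width: 0.0566
finger_force: 0.0
```

Emit:
arm_command:
  increments: "3.5 -24 8.4 -1.6 -1.4 6 0.6; 1.2 -24 7.6 -1.6 -1.4 6 0.6; -1.2 -24.6 6.9 -1.6 -1.4 6 0.6; -3.6 -24.5 6.3 -1.6 -1.4 6 0.6; -6 -24 5.7 -1.6 -1.4 6 0.6; -8.3 -23.6 5.3 -1.6 -1.4 6 0.6; -10.6 -22.8 4.8 -1.6 -1.4 6 0.6; -12.8 -21.7 4.5 -1.6 -1.4 6 0.6; -15 -20.3 4.3 -1.6 -1.4 6 0.6; -17 -18.8 4 -1.6 -1.4 6 0.6"

```text
time: 11.13
tcp_pos: [0.5431, -0.101, 0.272]
tool_rot: [-1.341, -2.593, 0.034]
force: [-0.1, -0.8, -0.4]
grip_width: 0.0562
finger_force: 0.0
```

Emit:
arm_command:
  increments: "-18.6 -17 4 -1.6 -1.4 6 0.6; -20 -15 4 -1.6 -1.4 6 0.6; -21.6 -13 4 -1.6 -1.4 6 0.6; -22.7 -11 4.3 -1.6 -1.4 6 0.6; -23.7 -8.6 4.7 -1.6 -1.4 6 0.6; -24.3 -6 5 -1.6 -1.4 6 0.6; 0 0 0 0 0 0 0.6; 0 0 0 0 0 0 0.6; 0 0 0 0 0 0 0.6"

```text
time: 11.88
tcp_pos: [0.5205, -0.2473, 0.2415]
tool_rot: [-2.228, -2.212, 0.016]
force: [0.0, 1.2, 0.8]
grip_width: 0.0562
finger_force: 0.0
```

```bash
python3 - <<'E'
from h import *
p,r=cur(); s=read_state(); print(p.round(4),r.round(3),np.round(s["joint_pos"],2),np.round(s["force"],1),s["time"])
rt=tool(0,1,np.array([0,-1.,0]))
C=np.array([.5045,-.25,0])
plan(p,r,[(C+[0,0,.25],rt),(C+[0,0,.13],rt)],.6)
sc=snapshot("scene");t=snapshot("top")
A=cloud(t);B=cloud(sc);np.save("B5.npy",B);np.save("A5.npy",A)
for n,P in(("top",A),("scene",B)):
    Q=P.reshape(-1,3);Q=Q[(abs(Q[:,0]-.46)<.09)&(abs(Q[:,1]-.178)<.09)]
    for a,b in((.005,.02),(.02,.07),(.085,.112),(.112,.13)):
        S=Q[(Q[:,2]>a)&(Q[:,2]<b)]
        if len(S)>4:
            rr=cv2.minAreaRect(S[:,:2].astype(np.float32));print(n,a,len(S),S.min(0).round(4),S.max(0).round(4),np.round(rr[0],4),np.round(rr[1],4),rr[2])
E
```

```text
[ 0.5205 -0.2473  0.2415] [[ 0.007  1.    -0.009]
 [ 1.    -0.007 -0.006]
 [-0.006 -0.009 -1.   ]] [-0.64  0.05  1.71 -0.01  1.39 -0.63] [0.  1.2 0.8] 11.8833
-2.8 -15.9 10.5 -0.49 0.34 -0.39 0.6
--
0 0 30 -0 -0 -0 0.6; 0 0 30 -0 -0 -0 0.6; 0 0 30 -0 -0 -0 0.6; 0 0 30 -0 -0 -0 0.6
--
top 0.005 876 [0.3714 0.089  0.005 ] [0.5498 0.2657 0.0195] [0.4607 0.1773] [0.1766 0.1783] 89.89249420166016
top 0.085 97 [0.4466 0.1571 0.0851] [0.4907 0.1962 0.1119] [0.4687 0.179 ] [0.0389 0.0404] 8.243291854858398
top 0.112 205 [0.4478 0.1579 0.1121] [0.4904 0.204  0.124 ] [0.4701 0.1807] [0.0426 0.0426] 8.786917686462402
scene 0.005 749 [0.4207 0.1291 0.005 ] [0.5205 0.2279 0.0199] [0.4705 0.1784] [0.0922 0.0904] 7.028017520904541
scene 0.02 164 [0.46  0.165 0.02 ] [0.4851 0.192  0.0677] [0.4771 0.174 ] [0.0336 0.0185] 55.82830810546875
scene 0.085 246 [0.4521 0.1552 0.0851] [0.4947 0.2026 0.112 ] [0.4708 0.179 ] [0.0434 0.0428] 7.687838554382324
scene 0.112 182 [0.4452 0.1554 0.112 ] [0.4942 0.2021 0.1192] [0.4692 0.1785] [0.0457 0.0425] 7.430365562438965
```

Emit:
arm_command:
  increments: "-2.8 -15.9 10 -0.5 0.3 -0.4 0.6; 0 0 0 0 0 0 0.6; 0 0 30 0 0 0 0.6; 0 0 30 0 0 0 0.6; 0 0 30 0 0 0 0.6; 0 0 20 0 0 0 0.6; 0 0 10 0 0 0 0.6; 0 0 0 0 0 0 0.6; 0 0 0 0 0 0 0.6"

```text
time: 12.73
tcp_pos: [0.5058, -0.2512, 0.1129]
tool_rot: [2.22, 2.219, -0.001]
force: [-0.4, -0.1, 0.6]
grip_width: 0.0564
finger_force: 0.0
```

Emit:
arm_command:
  increments: "0 0 0 0 0 0 0; 0 0 0 0 0 0 0; 0 0 0 0 0 0 0; 0 0 0 0 0 0 0; 0 0 0 0 0 0 0; 0 0 0 0 0 0 0; 0 0 0 0 0 0 0; 0 0 0 0 0 0 0; 0 0 0 0 0 0 0; 0 0 0 0 0 0 0"

```text
time: 13.57
tcp_pos: [0.5048, -0.2515, 0.1126]
tool_rot: [2.222, 2.219, -0.002]
force: [-4.6, 0.5, 5.2]
grip_width: 0.0236
finger_force: 30.0
```

```bash
python3 - <<'E'
from h import *
p,r=cur(); s=read_state(); print(p.round(4),r.round(3),s["grip_width"],s["finger_force"],np.round(s["force"],1))
E
```

```text
[ 0.5048 -0.2515  0.1126] [[ 0.001  1.     0.   ]
 [ 1.    -0.001 -0.002]
 [-0.002  0.    -1.   ]] 0.023606492758153397 29.986956584762083 [-4.6  0.5  5.2]
```

Emit:
arm_command:
  increments: "0 0 -15 0 0 0 0; 0 0 -25 0 0 0 0; 0 0 -30 0 0 0 0; 0 0 -30 0 0 0 0; 0 0 -25 0 0 0 0; 0 0 -15 0 0 0 0; 0 0 0 0 0 0 0"

```text
time: 14.15
tcp_pos: [0.5069, -0.2521, 0.2563]
tool_rot: [2.216, 2.213, 0.002]
force: [0.5, 0.3, 1.0]
grip_width: 0.0234
finger_force: 30.0
```

Emit:
arm_command:
  increments: "15 0 0 0 0 0 0; 30 0 0 0 0 0 0; 36 0 0 0 0 0 0; 36 0 0 0 0 0 0; 36 0 0 0 0 0 0; 36 -5 0 0 0 0 0; 36 -5 0 0 0 0 0; 36 -5 0 0 0 0 0; 36 -5 0 0 0 0 0; 36 -5 0 0 0 0 0"

```text
time: 14.98
tcp_pos: [0.4783, 0.0846, 0.2489]
tool_rot: [-2.222, -2.219, 0.004]
force: [0.5, 0.4, -0.4]
grip_width: 0.0236
finger_force: 30.0
```

Emit:
arm_command:
  increments: "36 -5 0 0 0 0 0; 30 -4 0 0 0 0 0; 20 0 0 0 0 0 0; 11 0 0 0 0 0 0; 0 0 0 0 0 0 0; 0 0 0 0 0 0 0; 0 0 0 0 0 0 0; 0 0 0 0 0 0 0"

```text
time: 15.65
tcp_pos: [0.4716, 0.178, 0.251]
tool_rot: [2.224, 2.216, -0.002]
force: [-0.2, -0.1, 0.3]
grip_width: 0.0237
finger_force: 30.0
```

```bash
cat > m.py <<'E'
from h import *
p,r=cur(); s=read_state(); print(p.round(4),r.round(3).tolist(),s["grip_width"],np.round(s["force"],1),s["time"])
for n in("scene","top"):
    sn=snapshot(n);Q=cloud(sn).reshape(-1,3);Q=Q[(abs(Q[:,0]-.47)<.07)&(abs(Q[:,1]-.179)<.07)]
    print(n)
    for a in(.004,.085,.105,.125,.14,.155,.17,.185,.2,.215):
        b=a+.015;S=Q[(Q[:,2]>a)&(Q[:,2]<b)]
        if len(S)>4:
            rr=cv2.minAreaRect(S[:,:2].astype(np.float32));print(a,len(S),S.min(0).round(4)[:2],S.max(0).round(4),np.round(rr[0],4),np.round(rr[1],4),round(rr[2],1))
    cv2.imwrite(f"pics/{n}_{s['time']:.1f}.png",cv2.resize(sn["img"][60:220,230:400] [...,::-1],None,fx=3.5,fy=3.5)) if n=="scene" else 0
E
python3 m.py; ls pics
```

```text
[0.4716 0.178  0.251 ] [[0.003, 1.0, 0.001], [1.0, -0.003, -0.002], [-0.002, 0.001, -1.0]] 0.023725195744142114 [-0.2 -0.1  0.3] 15.65
scene
0.004 761 [0.4209 0.1293] [0.5219 0.2277 0.0187] [0.4701 0.1788] [0.0933 0.0905] 8.0
0.085 121 [0.4522 0.1552] [0.4945 0.2028 0.1   ] [0.4705 0.1786] [0.043  0.0434] 8.3
0.105 255 [0.4478 0.1557] [0.4942 0.2027 0.1193] [0.4702 0.1789] [0.0454 0.0434] 6.7
0.155 50 [0.4735 0.1668] [0.4862 0.1886 0.1697] [0.4814 0.1768] [0.0229 0.0112] 77.7
0.17 57 [0.4721 0.167 ] [0.4866 0.1889 0.1846] [0.4809 0.1766] [0.0227 0.012 ] 74.3
0.185 58 [0.4741 0.1669] [0.4854 0.1895 0.1994] [0.4805 0.1775] [0.0229 0.0095] 81.5
0.2 63 [0.473  0.1669] [0.4856 0.1894 0.2149] [0.481  0.1768] [0.0232 0.0108] 75.3
0.215 63 [0.4726 0.1674] [0.4859 0.189  0.2298] [0.4805 0.1768] [0.0226 0.0095] 72.6
top
0.004 691 [0.4014 0.1107] [0.5398 0.2085 0.0187] [0.4708 0.1595] [0.1386 0.0976] 0.4
0.085 39 [0.4492 0.1571] [0.4896 0.1914 0.0992] [0.4687 0.1754] [0.038  0.0327] 7.7
0.105 91 [0.4481 0.1571] [0.4901 0.1839 0.1199] [0.4691 0.1705] [0.042  0.0267] 0.2
0.155 9 [0.4635 0.1684] [0.4828 0.1768 0.17  ] [0.4725 0.1718] [0.0064 0.0197] 78.6
0.17 5 [0.4653 0.1692] [0.4789 0.1735 0.183 ] [0.4718 0.1705] [0.0027 0.0139] 76.3
0.185 13 [0.4644 0.1687] [0.4845 0.1747 0.1999] [0.4746 0.1714] [0.0201 0.0056] 2.7
0.2 6 [0.4694 0.1691] [0.4787 0.1702 0.2128] [0.474  0.1696] [0.0093 0.0011] 1.3
s2.png
s3.png
scene0.png
scene_15.7.png
t4.png
top0.png
w1.png
```

```bash
cat > fit.py <<'E'
from h import *
from scipy.optimize import least_squares as LS
def sq(P,c,th,h):
    R2=np.array([[np.cos(th),np.sin(th)],[-np.sin(th),np.cos(th)]]);q=abs((P-c)@R2.T)-h
    return np.where((q>0).all(1),np.hypot(*np.maximum(q,0).T),q.max(1))
p,r=cur();print("tcp",p.round(4))
for n in("scene","top"):
    Q=np.vstack([cloud(snapshot(n)).reshape(-1,3) for _ in range(2)])
    Q=Q[(abs(Q[:,0]-.47)<.07)&(abs(Q[:,1]-.179)<.07)]
    k=Q[(Q[:,2]>.156)&(Q[:,2]<.228)]
    f=LS(lambda v:np.hypot(k[:,0]-v[0]-v[2]*(k[:,2]-.19),k[:,1]-v[1]-v[3]*(k[:,2]-.19))-.012,[.472,.178,0,0],loss="soft_l1",f_scale=.001)
    print(n,"candle",f.x.round(4),len(k),np.sqrt(np.mean(f.fun**2)).round(4))
    for a,b,h in((.082,.112,.021),(.002,.0095,.045)):
        k=Q[(Q[:,2]>a)&(Q[:,2]<b)][:,:2]
        k=k[abs(sq(k,np.array([.470,.179]),np.radians(8),h))<.005]
        if len(k)<20: continue
        f=LS(lambda v:sq(k,v[:2],v[2],h),[.470,.179,.14],loss="soft_l1",f_scale=.001)
        print(n,"stick",a,f.x.round(4),len(k),np.sqrt(np.mean(f.fun**2)).round(4))
E
python3 fit.py
```

```text
tcp [0.4718 0.1781 0.2513]
scene candle [0.473  0.1792 0.0005 0.0013] 563 0.001
scene stick 0.082 [0.4692 0.1789 0.1358] 431 0.001
scene stick 0.002 [0.4693 0.1787 0.1363] 220 0.0015
top candle [ 0.4743  0.1814 -0.0005  0.0022] 71 0.0003
top stick 0.082 [0.4701 0.1807 0.1432] 77 0.0003
top stick 0.002 [0.4699 0.179  0.1393] 151 0.0026
```

View pics/scene_15.7.png

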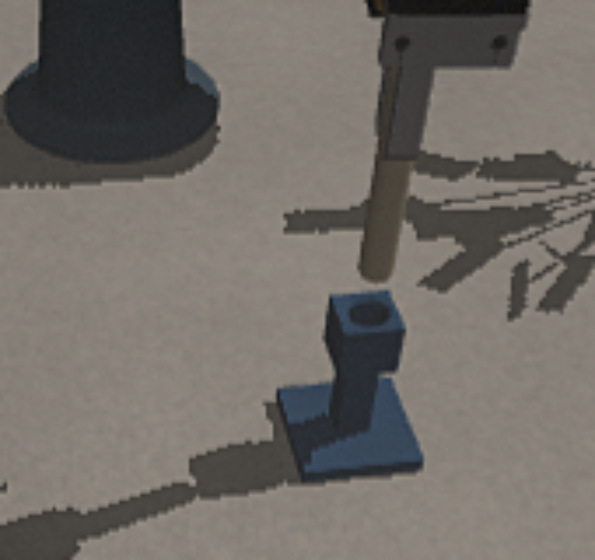

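The candle hangs straight at (375,275), just above the upright candlestick's socket at (370,313). Both cameras put the candle 4 mm too far in x and 0.5 mm too far in y.

Emit:
arm_command:
  increments: "-0.5 -4 0 0 0 0 0; 0 0 12 0 0 0 0; 0 0 10 0 0 0 0; 0 0 0 0 0 0 0; 0 0 0 0 0 0 0; 0 0 0 0 0 0 0; 0 0 0 0 0 0 0"

```text
time: 16.53
tcp_pos: [0.4678, 0.1785, 0.2296]
tool_rot: [2.221, 2.218, -0.0]
force: [0.4, 1.2, -1.8]
grip_width: 0.0234
finger_force: 30.0
```

```bash
sed -i 's/>.156)/>.136)/;s/<.228)/<.208)/' fit.py; python3 fit.py
```

```text
tcp [0.4678 0.1785 0.2296]
scene candle [ 0.4691  0.1795 -0.0032  0.0017] 536 0.0009
scene stick 0.082 [0.4691 0.1789 0.1358] 423 0.0009
scene stick 0.002 [0.4692 0.1788 0.1369] 211 0.0015
top candle [ 4.701e-01  1.817e-01 -6.000e-03  4.000e-04] 59 0.0004
top stick 0.082 [0.47   0.1808 0.142 ] 76 0.0003
top stick 0.002 [0.4692 0.1787 0.1574] 144 0.0026
```

Emit:
arm_command:
  increments: "-0.8 0 0 0 0 0 0; 0 0 6 0 0 0 0; 0 0 6 0 0 0 0; 0 0 4 0 0 0 0; 0 0 0 0 0 0 0; 0 0 0 0 0 0 0; 0 0 0 0 0 0 0"

```text
time: 17.32
tcp_pos: [0.4676, 0.1777, 0.2133]
tool_rot: [2.222, 2.218, -0.001]
force: [0.3, 0.6, -0.8]
grip_width: 0.0236
finger_force: 30.0
```

Emit:
arm_command:
  increments: "0 0 2 0 0 0 0; 0 0 2 0 0 0 0; 0 0 0 0 0 0 0; 0 0 0 0 0 0 0"

```text
time: 17.65
tcp_pos: [0.4675, 0.1776, 0.2092]
tool_rot: [2.222, 2.218, -0.001]
force: [0.1, -0.1, -0.7]
grip_width: 0.0234
finger_force: 30.0
```

It is 6 mm into the socket with no force. Continuing.

Emit:
arm_command:
  increments: "0 0 3 0 0 0 0; 0 0 3 0 0 0 0; 0 0 3 0 0 0 0; 0 0 3 0 0 0 0; 0 0 0 0 0 0 0; 0 0 0 0 0 0 0"

```text
time: 18.15
tcp_pos: [0.4675, 0.1776, 0.197]
tool_rot: [2.222, 2.218, -0.002]
force: [0.1, -0.9, -0.4]
grip_width: 0.0239
finger_force: 30.0
```

Emit:
arm_command:
  increments: "0 0 3 0 0 0 0; 0 0 3 0 0 0 0; 0 0 3 0 0 0 0; 0 0 3 0 0 0 0; 0 0 0 0 0 0 0; 0 0 0 0 0 0 0"

```text
time: 18.65
tcp_pos: [0.4675, 0.1776, 0.185]
tool_rot: [2.222, 2.218, -0.002]
force: [-0.9, 0.4, -0.9]
grip_width: 0.0234
finger_force: 30.0
```

Emit:
arm_command:
  increments: "0 0 1 0 0 0 0; 0 0 1 0 0 0 0; 0 0 0 0 0 0 0; 0 0 0 0 0 0 0"

```text
time: 18.98
tcp_pos: [0.4676, 0.1776, 0.1834]
tool_rot: [2.222, 2.218, -0.001]
force: [-0.0, -0.8, -0.5]
grip_width: 0.023
finger_force: 30.0
```

Emit:
arm_command:
  increments: "0 0 1 0 0 0 0; 0 0 0.5 0 0 0 0; 0 0 0 0 0 0 0; 0 0 0 0 0 0 0"

```text
time: 19.32
tcp_pos: [0.4676, 0.1776, 0.1818]
tool_rot: [2.222, 2.218, -0.001]
force: [0.4, -0.6, -1.2]
grip_width: 0.0236
finger_force: 30.0
```

Push a little further until the floor is felt.

Emit:
arm_command:
  increments: "0 0 1 0 0 0 0; 0 0 0 0 0 0 0; 0 0 0 0 0 0 0; 0 0 0 0 0 0 0"

```text
time: 19.65
tcp_pos: [0.4679, 0.1776, 0.1816]
tool_rot: [2.221, 2.218, -0.0]
force: [-2.1, 0.8, 5.1]
grip_width: 0.0234
finger_force: 30.0
```

Emit:
arm_command:
  increments: "0 0 1 0 0 0 0; 0 0 0 0 0 0 0; 0 0 0 0 0 0 0; 0 0 0 0 0 0 0"

```text
time: 19.98
tcp_pos: [0.468, 0.1777, 0.1816]
tool_rot: [2.221, 2.218, 0.0]
force: [-3.4, -0.0, 10.3]
grip_width: 0.0238
finger_force: 30.0
```

The floor is met at the expected height. I'll release and retreat upward.

Emit:
arm_command:
  increments: "0 0 -1.5 0 0 0 0; 0 0 0 0 0 0 0.8; 0 0 0 0 0 0 0.8; 0 0 0 0 0 0 0.8; 0 0 0 0 0 0 0.8; 0 0 0 0 0 0 0.8; 0 0 0 0 0 0 0.8; 0 0 0 0 0 0 0.8; 0 0 0 0 0 0 0.8; 0 0 0 0 0 0 0.8"

```text
time: 20.82
tcp_pos: [0.4677, 0.1776, 0.1813]
tool_rot: [2.222, 2.218, -0.001]
force: [0.3, 0.2, 1.2]
grip_width: 0.075
finger_force: 0.0
```

Emit:
arm_command:
  increments: "0 0 -10 0 0 0 0.8; 0 0 -20 0 0 0 0.8; 0 0 -30 0 0 0 0.8; 0 0 -30 0 0 0 0.8; 0 0 -30 0 0 0 0.8; 0 0 -30 0 0 0 0.8; 0 0 0 0 0 0 0.8; 0 0 0 0 0 0 0.8; 0 0 0 0 0 0 0.8; 0 0 0 0 0 0 0.8"

```text
time: 21.65
tcp_pos: [0.4667, 0.1778, 0.3297]
tool_rot: [2.223, 2.219, -0.005]
force: [-0.2, 0.0, 0.2]
grip_width: 0.0749
finger_force: 0.0
```

```bash
python3 fit.py; python3 - <<'E'
from h import *
s=snapshot("scene");Q=cloud(s).reshape(-1,3);Q=Q[(abs(Q[:,0]-.47)<.03)&(abs(Q[:,1]-.179)<.03)&(Q[:,2]<.26)];print(Q.max(0),read_state()["tcp_pos"])
cv2.imwrite("pics/end.png",cv2.resize(s["img"][...,::-1],(768,576)))
E
```

```text
tcp [0.4667 0.1778 0.3297]
scene candle [4.693e-01 1.786e-01 2.000e-04 3.300e-03] 543 0.001
scene stick 0.082 [0.4693 0.1788 0.1453] 428 0.001
scene stick 0.002 [0.4693 0.1787 0.1374] 218 0.0015
top candle [ 4.707e-01  1.807e-01 -2.800e-03 -4.000e-04] 111 0.0003
top stick 0.082 [0.4701 0.1808 0.1465] 89 0.0004
top stick 0.002 [0.4701 0.1786 0.1403] 193 0.0027
[0.49995551 0.20887271 0.24125318] [0.46717318 0.17782451 0.33046345]
```

View pics/end.png

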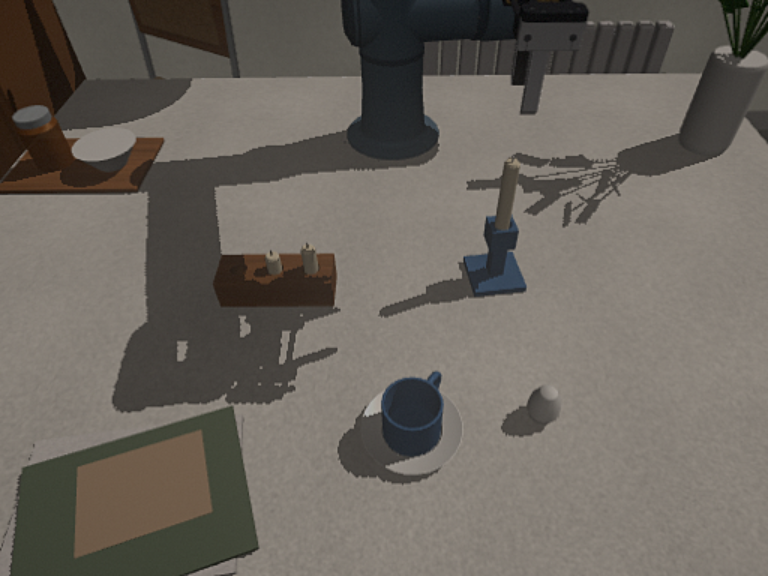

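The candle stands fully home in the upright candlestick at (505,225). The stubs, cup and shaker are where they were, and the gripper at (540,60) is clear.

```bash
python3 -c "
from bench import *
print(sign_off())"
```

```text
the job is handed in; nothing more can be done
None
```

The candlestick stands upright on the table with the new candle pushed down to the socket floor, the other items are untouched, and the job is handed in at about 22 s of the 64 s allowed; sign-off gave no verdict.

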